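# Put the assembly mallet away in its ring holder

## Robot

A 6-joint arm with a two-finger parallel gripper is mounted at the origin on the work surface. World frame = base frame: x ahead of the robot, y to its left, z up, the work surface at z = 0. Lengths are in m, angles in degrees, forces in N, time in s.
With the tool pointing down it reaches from about 0.4 to 0.825 m from the base axis. Payload 7 kg.
Tool frame: the origin (TCP) lies at the very end of the fingers, on their centre line; the grasp point (between the pads) lies 19 mm behind it; z points along the fingers, y is the line along which they close (so a half turn about z gives the same grasp; the last joint's range is limited). The gripper opens to 88 mm and grips with 3 to 60 N. Pads are 19 mm wide; open, the fingers measure 130 mm over their backs; the gripper's body (78 mm by 193 mm) begins 47 mm behind the grasp point.
Start: joints at [-57.004, 20.546, 0.682, 0, -70.136, -16.507], TCP at [0.192, -0.647, 0.227] pointing down, gripper open.
Joint ranges: [-176.03, 176.03], [-82.01, 121.73], [-58.28, 71.71], [-173.87, 95.51], [-174.79, -0.11], [-173.66, 173.66]. Speed limits (degrees/s): [136.94, 136.94, 172.46, 180, 180, 180].

## Interface

Orientations are given as [roll, pitch, yaw] about the fixed x, y, z axes, in that order (R = Rz(yaw) Ry(pitch) Rx(roll)).
In Python, from plant import get_state, imaging, r, finder gives the robot as it stands.
- The arm moves only by the shell command python3 -m handwheel 'ROWS' [FORCE]. ROWS is JSON, a list of rows, each a list of 5 numbers: the closure, from 0 (fully open) to 1 (shut), then the shift along the world's x, y, z in cm, then the turn about the world's z in degrees. A call has 1 to 8 rows; each row is the pose to reach, as a shift and turn from the pose commanded when the call began; what a row does not reach only later rows make up. A row lasts 1/8 s, in which the tool goes at most 62.5 mm and 10.7 degrees, less where a joint would pass 70% of its speed; a pose out of reach is approached as far as the arm can. A call with a gripper value outside its range is refused whole. The fingers move at their own pace and stop on an object; FORCE is the grip in N (left out, the last holds). Time passes only in rows, so rows that repeat a pose let the fingers close. It gives the time, the measured TCP pose, the force, the opening and the grip force at its end, in the units of the state.
- get_state(): the state, without advancing time (a new reading comes with each control period).
- imaging.capture(name): name is "scene" or "side" or "wrist"; returns (picture, depth): 420x560x3 uint8, red, green, blue; 420x560 float32, m along the optical axis (not along the pixel's ray), 0 where there is no reading.
- imaging.get_calibration(name): a dict with "fx", "fy", "cx", "cy" (pixels), "rvec" (rotation vector, rad) and "tvec" (3), from world to camera coordinates, as OpenCV has them; the wrist camera has in their place "hand_eye" (4x4, takes a point from camera to tool coordinates, whose origin is the TCP and whose axes are the flange's). Camera axes: x right, y down, z forward; pixel columns grow to the right and rows downward; lengths in m; the calibration is good to about 2 mm. The wrist camera is an equidistant fisheye: a pixel r from the principal point sees the ray r / f radians off the axis. A picture is of the moment at which its call begins: read the wrist's pose just before it. get_calibration takes no time and is no camera call.
- r.close_job(): hands the job in; it is judged then, once.
Trained networks look in the newest picture that a camera, given by its name, has taken for a name from the list of things; names that differ only in an ending like _2 or _b are one class to them, and where a whole thing is asked for, a point or a joint stands for the part that bears it (a point fixed in the world has none). Each returns a list of dicts, best first, with "p" (0 to 1); they miss things now and then, are a little off and sometimes report something else, mostly with a low value. They report only what shows in the picture. A call takes as long as a camera call. They do not tell look-alikes from the thing itself.
- finder.cut_out(camera, query): "region" (420x560 bool, what is visible of it) and "pixel" ([column, row] in pixels, amid what is visible of it).
The state is a dict: "time_s": time; "joints": joint angles; "qd": joint speeds; "joint_torque": joint torques, N m; "tcp_pos": TCP position; "eef_rot": TCP orientation; "contact_force": force on the tool from outside, world axes, zero at the start; "moment": the same for the moment, N m; "gripper_width": finger opening in m; "gripper_force": force on a finger pad.
Only numpy, scipy, OpenCV 4.12 (cv2) and the standard library are available. Lean on these libraries where they do the work, as an engineer would, in place of code of your own. Each camera call takes 0.05 s, during which the arm holds its last target. There are 200 camera calls.

## Task

Take the small assembly mallet out of the grey desk block and put it away in the yellow ring holder: lower it handle-first through the ring, ease it down past the spring grip until its head sits fully home on the ring, then let go. Feel for the hole and never force it; push no harder than it takes, and leave the remotes, the bottle and the block as they are.

Things in the scene. Friction and masses are not known exactly. Their poses are not given: they have to be found in the camera images.
- mallet: Small soft-faced mallet, loose, 0.17 to 0.31 kg, standing upright, handle down, in the grey block's wide bore. Head 84 mm long (x): aluminium middle block 40 x 28 x 36 mm (x, y, z), with a round 28 mm face at each end, red at +x, blue at -x. Black round handle 22 mm thick, 100 mm long, along -z. Origin: handle axis at the head's flat underside; z up through the head, top at +36 mm.
- mallet_grip (a point): Place to grasp, in the head's aluminium middle, 25 mm above the underside: take it from above across the 28 mm width (fingers closing along the mallet's y), so that the fingertips end a few mm above the underside and stay clear of the ring.
- mallet_tip (a point): Free end of the mallet's handle, on its axis, 100 mm below the mallet's origin. The last 5 mm of the handle taper from 22 to 16 mm thick.
- tidy: Grey plastic desk block, fixed, 100 mm (x) by 130 mm (y), 65 mm tall, origin at the centre of its underside. The mallet stands in its middle bore; a 14 mm bore on either side is empty.
- tidy_bore (a point): Mouth of the middle bore, at the block's top face: 27 mm diameter, 55 mm deep, so the underside of the mallet's head starts 45 mm above the top face. The bore is loose round the 22 mm handle: the mallet may lean up to 5 degrees in it.
- holder: Ring holder, fixed: dark base plate 60 x 170 mm, two posts and a level 14 mm square rail along the holder's y, 55 mm behind the ring (+x side), its top 10 mm below the ring's top. A yellow ring on a short arm reaches from the rail towards -x, locked rigidly somewhere along the rail. Origin at desk height below the middle of the ring's adjusting range, z up.
- holder_mid (a point): MIDDLE of the ring's adjusting range, at the ring's top face, 128 mm above the desk; axes as the holder's. The ring's true centre lies up to 18 mm from here either way along the holder's y (0 along x): that setting is not measured, see or feel it. Ring 60 mm outside, 14 mm tall, plain round 25 mm hole: 1.5 mm clearance all round the handle.
- holder_pads (a point): On the same upright line, 18 mm below the ring's top face. From here down to 38 mm below the top face, two sprung rubber pads under the ring close on the handle along the holder's y: 18 mm apart when empty, about 8 N each on the handle. The mallet does not sink by its own weight; sliding takes about 5 to 10 N of push, until the head's underside lands on the ring. Free space below.
- remote_grey: Grey remote control, 170 by 46 by 20 mm, loose, lying on the desk; origin at the centre of its underside. Leave alone.
- remote_black: Black remote control, 170 by 46 by 20 mm, loose, lying on the desk; origin at the centre of its underside. Leave alone.
- cleaner: White cleaner bottle with a blue cap, 52 mm diameter, 150 mm tall, 0.3 kg, loose, upright; origin at the centre of its underside. Leave alone.
There are look-alikes about, which are no part of the job. What is shaped like the mallet but green or orange is not meant.

How it is judged (in metres and radians):
On the way, in this order (a step that is already met when the one before it is completed fails the run):
1. the mallet is lifted clear out of the desk block (z of mallet_tip in the frame of tidy_bore above 0.01 m), for 0.1 s.
2. the handle's end has entered the ring from above, the head still well above it (z of mallet_tip in the frame of holder_mid below -0.012 m and z of mallet in the frame of holder_mid above 0.03 m and x of mallet_tip in the frame of holder_mid between -0.006 and 0.006 m and y of mallet_tip in the frame of holder_mid between -0.024 and 0.024 m), for 0.1 s.
At the end, for the whole second after the job is handed in: The mallet hangs handle-down in the yellow ring, released and at rest (under 20 mm/s): underside of the head on the ring's top face (no more than 2.5 mm above it), within 5 mm of the holder's middle point along its x and 23 mm along its y, upright within 0.07 rad (4 degrees) (z of mallet in the frame of holder_mid between -0.003 and 0.0025 m and x of mallet in the frame of holder_mid between -0.005 and 0.005 m and y of mallet in the frame of holder_mid between -0.023 and 0.023 m and angle between mallet's own z axis and vertical below 0.07 rad and linear speed of mallet below 0.02 m/s); the robot touches nothing.
It fails at once if the mallet is forced against the ring holder: contact forces, the pads' own squeeze of about 16 N included, add up to more than 45 N (contact force between mallet and holder above 45 N).
It fails at once if the gripper or arm pushes on the ring holder with more than 15 N (contact force between any of the fingers, the arm and holder above 15 N).
It fails at once if a remote control or the bottle is moved more than 15 mm (distance of any of remote_grey, remote_black, cleaner from where it was at the start of the episode above 0.015 m).
It fails at once if the bottle is tipped (angle between cleaner's own z axis and vertical above 0.3 rad).
It also fails if it takes over 72 s, if anything falls off the work surface, if the arm or the gripper's body presses on something with over 40 N, if the wrist force passes 120 N, or if a joint passes its speed limit or range.

## Working session

There is one attempt and no reset: what is moved stays moved. The work goes in short steps, Python scripts to look and compute and a shell command to move; the robot and the scene stay as the last step left them, time stands still between calls to the robot, and variables do not carry over. Pictures are saved under pics/ and viewed, at most 10 in all, crops included, and the job is handed in when it is done.

```bash
ls; mkdir -p pics
cat > h.py <<'E'
import numpy as np, cv2
from scipy.spatial.transform import Rotation as R
from plant import get_state, imaging, r, finder
def cap(n, save=None):
    s=get_state(); im,d=imaging.capture(n)
    if save: cv2.imwrite('pics/'+save+'.png', im[:,:,::-1])
    return s,im,d
def world(n,d,s=None):
    """HxWx3 world points (nan where none)"""
    c=imaging.get_calibration(n); v,u=np.mgrid[0:d.shape[0],0:d.shape[1]].astype(float)
    x=(u-c['cx'])/c['fx']; y=(v-c['cy'])/c['fy']
    dd=np.where(d>0,d,np.nan)
    if 'hand_eye' in c:
        th=np.hypot(x,y); k=np.where(th>1e-9,np.tan(th)/np.maximum(th,1e-9),1)
        P=np.stack([x*k*dd,y*k*dd,dd],-1); H=np.array(c['hand_eye'])
        P=P@H[:3,:3].T+H[:3,3]
        Rt=R.from_euler('xyz',s['eef_rot'],degrees=True).as_matrix()
        return P@Rt.T+np.array(s['tcp_pos'])
    P=np.stack([x*dd,y*dd,dd],-1); Rm=cv2.Rodrigues(np.array(c['rvec'],float))[0]
    return (P-np.array(c['tvec']).ravel())@Rm
E
python3 - <<'E'
from h import *
print(get_state())
for n in ('scene','side'):
    s,im,d=cap(n,n+'0'); W=world(n,d)
    for q in ('mallet','tidy','holder','remote_grey','remote_black','cleaner'):
        for o in finder.cut_out(n,q)[:4]:
            p=W[o['region']]; p=p[~np.isnan(p[:,0])]
            print(n,q,round(o['p'],2),np.round(o['pixel']),o['region'].sum(),np.round(np.median(p,0),3),np.round(np.percentile(p,2,0),3),np.round(np.percentile(p,98,0),3))
a=cv2.imread('pics/scene0.png');b=cv2.imread('pics/side0.png')
E
```

```text
pics
{'time_s': 0.0, 'joints': array([-5.70018768e+01,  2.05905870e+01,  6.34687321e-01, -2.26982442e-02,
       -7.01373158e+01, -1.65078396e+01]), 'qd': array([ 0.05545622,  0.03877641,  0.03287015,  0.06225318,  0.00153768,
       -0.03550367]), 'joint_torque': array([-3.29181212e-04, -5.82721174e+01,  2.93075484e+01,  6.99774876e+00,
        7.04835678e-03, -1.70997755e-04]), 'tcp_pos': array([ 0.19145684, -0.64675778,  0.22563111]), 'eef_rot': array([ 1.79904563e+02, -6.03131344e-03, -1.63517441e+02]), 'contact_force': array([-0.11953307,  0.59162051,  0.02864796]), 'moment': array([-0.02644846,  0.06212939, -0.03735139]), 'gripper_force': 0.0, 'gripper_width': 0.08770630999292285}
scene mallet 0.9 [391. 229.] 1511 [0.72  0.207 0.118] [0.681 0.189 0.01 ] [0.754 0.23  0.136]
scene mallet 0.76 [430. 202.] 1203 [0.696 0.323 0.117] [0.675 0.289 0.009] [0.708 0.365 0.136]
scene mallet 0.74 [283. 168.] 1028 [0.448 0.146 0.114] [ 0.337  0.111 -0.   ] [0.463 0.194 0.136]
scene mallet 0.7 [338. 186.] 939 [0.58  0.191 0.13 ] [ 0.376  0.184 -0.001] [0.615 0.313 0.146]
scene tidy 0.8 [330. 
[... 754 characters left out ...]
.75  0.241 0.137]
side mallet 0.67 [253. 235.] 1181 [0.57  0.209 0.138] [0.531 0.189 0.065] [0.613 0.215 0.147]
side mallet 0.67 [334. 236.] 1066 [0.44  0.162 0.128] [0.419 0.116 0.008] [0.463 0.194 0.137]
side tidy 0.87 [253. 270.] 3673 [0.562 0.236 0.064] [0.523 0.142 0.002] [0.623 0.266 0.067]
side holder 0.56 [308. 123.] 2186 [ 0.571 -0.185  0.069] [ 0.503 -0.3   -0.   ] [ 0.606 -0.119  0.128]
side remote_grey 0.78 [377. 216.] 1514 [0.367 0.008 0.019] [ 0.293 -0.023  0.006] [0.451 0.03  0.022]
side remote_black 0.53 [247. 232.] 1160 [0.571 0.209 0.139] [0.532 0.19  0.065] [0.612 0.215 0.147]
side cleaner 0.75 [224. 166.] 1194 [0.701 0.017 0.079] [ 0.683 -0.01   0.001] [0.729 0.028 0.15 ]
```

View pics/scene0.png

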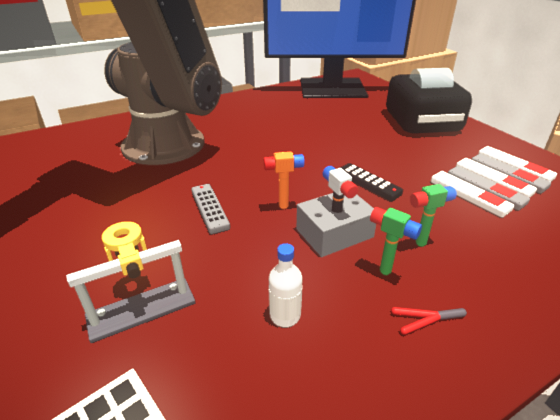

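View pics/side0.png

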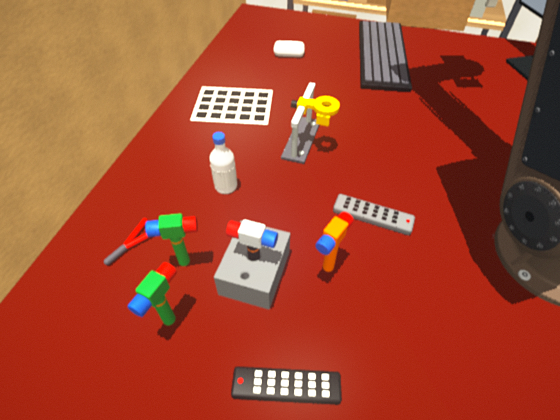

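The mallet is the aluminium head in the grey block: scene (341,182), side (252,233). The look-alikes are orange at scene (284,165) and green at (395,228) and (432,200). The ring is at scene (123,236). Next I'll measure the mallet and ring.

```bash
cat > m.py <<'E'
from h import *
from scipy.optimize import least_squares
def circ(p,rad=None):
    f=lambda q:(np.hypot(p[:,0]-q[0],p[:,1]-q[1])-q[2])
    return least_squares(f,[*p[:,:2].mean(0),.02],loss='soft_l1',f_scale=.001).x
def box(W,lo,hi): return np.all((W>lo)&(W<hi),-1)
def cols(im):
    hsv=cv2.cvtColor(im,cv2.COLOR_RGB2HSV); h,s,v=cv2.split(hsv)
    return dict(yellow=(h>20)&(h<34)&(s>120)&(v>80), red=((h<8)|(h>172))&(s>140)&(v>60), blue=(h>98)&(h<125)&(s>120)&(v>60), grey=(s<70)&(v>60))
E
python3 - <<'E'
from m import *
big=[]
for n in ('scene','side'):
    s,im,d=cap(n); W=world(n,d); c=cols(im)
    m=box(W,[.50,.10,.105],[.66,.30,.16])
    for k in ('red','blue','grey'):
        p=W[m&c[k]]; print(n,k,len(p),p.mean(0).round(4),np.percentile(p,[3,97],0).round(3).tolist())
    g=W[m&c['grey']&(W[...,2]>.13)]; print('zmax',np.percentile(g[:,2],[50,90]), cv2.minAreaRect((g[:,:2]*1000).astype(np.float32)))
    y=W[box(W,[.45,-.32,.124],[.65,-.08,.133])&c['yellow']]
    print('ring',len(y),cv2.minEnclosingCircle((y[:,:2]*1000).astype(np.float32)),np.median(y[:,2]),np.percentile(y,[1,99],0).round(4).tolist())
    # ring centre: hull fit of points 
    rail=W[box(W,[.45,-.36,.108],[.68,-.05,.126])&c['grey']]
    print('rail',len(rail),cv2.minAreaRect((rail[:,:2]*1000).astype(np.float32)),np.median(rail,0).round(4))
    t=W[box(W,[.5,.1,.06],[.66,.3,.07])&c['grey']]
    print('tidy',len(t),cv2.minAreaRect((t[:,:2]*1000).astype(np.float32)))
    bs=W[box(W,[.45,-.36,.003],[.68,-.05,.02])]
    print('base',len(bs),cv2.minAreaRect((bs[:,:2]*1000).astype(np.float32)))
E
```

```text
scene red 212 [0.6086 0.1939 0.1322] [[0.595, 0.184, 0.119], [0.615, 0.208, 0.142]]
scene blue 69 [0.5398 0.1925 0.1356] [[0.533, 0.186, 0.126], [0.549, 0.205, 0.142]]
scene grey 369 [0.5751 0.1919 0.1359] [[0.555, 0.184, 0.112], [0.592, 0.21, 0.146]]
zmax [0.14443874 0.14609816] ((569.4921264648438, 198.29568481445312), (28.525177001953125, 48.73963165283203), 86.98162841796875)
ring 222 ((537.5349731445312, -198.60389709472656), 44.39798355102539) 0.1265166028100273 [[0.4958, -0.2276, 0.1241], [0.5804, -0.1704, 0.1288]]
rail 1017 ((579.3907470703125, -205.107177734375), (165.75184631347656, 18.46941375732422), 87.50566101074219) [ 0.5824 -0.2263  0.1169]
tidy 1626 ((574.1014404296875, 197.52854919433594), (131.38180541992188, 101.13269805908203), 87.69754791259766)
base 2926 ((588.1268310546875, -205.50411987304688), (170.2454376220703, 81.16841888427734), 87.70960235595703)
side red 189 [0.6047 0.2055 0.1368] [[0.595, 0.192, 0.125], [0.614, 0.213, 0.142]]
side blue 211 [0.541  0.2077 0.1363] [[0.531, 0.196, 0.125], [0.551, 0.215, 0.142]]
side grey 583 [0.5714 0.2066 0.1377] [[0.553, 0.189, 0.115], [0.591, 0.215, 0.147]]
zmax [0.14492849 0.14632404] ((563.4376220703125, 201.53895568847656), (29.00527572631836, 63.32381820678711), 88.0749282836914)
ring 340 ((538.3202514648438, -193.47926330566406), 43.109413146972656) 0.12729931797529426 [[0.4966, -0.2238, 0.1242], [0.578, -0.1678, 0.13]]
rail 266 ((586.7876586914062, -202.84109497070312), (169.38043212890625, 34.54235076904297), 86.63591003417969) [ 0.5785 -0.1789  0.1173]
tidy 2430 ((573.767578125, 200.18167114257812), (131.23602294921875, 100.37709045410156), 88.43385314941406)
base 863 ((556.3228149414062, -206.95870971679688), (272.0955505371094, 202.0570831298828), 87.83329772949219)
```

```bash
python3 -m handwheel '[[0,2,3,4,-2],[0,5,7.5,7,-6],[0,8,12,7,-10],[0,11.5,16.5,7,-14],[0,15,21,7,-16.5],[0,18.5,25.5,7,-16.5],[0,21,30,7,-16.5],[0,24,34,7,-16.5]]'; python3 -m handwheel '[[0,2,3,0,0],[0,4,6,0,0],[0,6,9,0,0],[0,7,11,0,0],[0,7,11,0,0],[0,7,11,0,0]]'
python3 - <<'E'
from m import *
s,im,d=cap('wrist','w1'); W=world('wrist',d,s); c=cols(im)
print(s['tcp_pos'],s['eef_rot'],s['contact_force'])
m=box(W,[.45,-.32,.122],[.68,-.08,.134])&c['yellow']
y=W[m]; print(len(y),np.median(y,0),np.percentile(y,[1,99],0).round(4).tolist())
E
```

```text
time_s: 1.8
tcp_pos: [0.4322, -0.3055, 0.2971]
eef_rot: [-180.0, 0.1, -180.0]
contact_force: [0.7, -1.2, 0.2]
gripper_width: 0.0876
gripper_force: 0.0
time_s: 2.55
tcp_pos: [0.5014, -0.1975, 0.2966]
eef_rot: [-180.0, 0.0, -180.0]
contact_force: [-0.3, -0.3, 1.1]
gripper_width: 0.0878
gripper_force: 0.0
[ 0.50135578 -0.19746553  0.29662874] [-1.79994534e+02  1.40870964e-03 -1.79994724e+02] [-0.3355056  -0.29751954  1.13791089]
2635 [ 0.53295417 -0.19775716  0.12749835] [[0.4955, -0.2242, 0.1223], [0.588, -0.1704, 0.1294]]
```

View pics/w1.png

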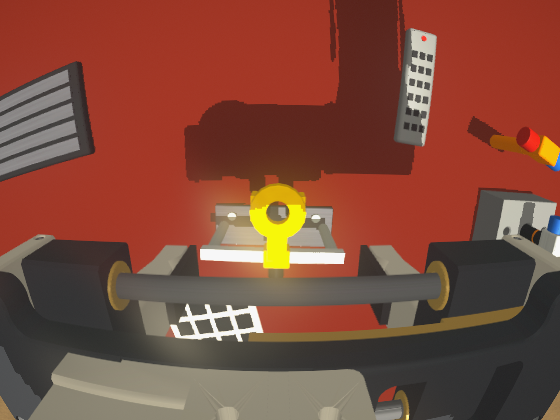

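The wrist image shows the yellow ring at (277,212) with its hole clearly visible. The white rail runs along row 257. I'll fit the ring's circles and the rail direction.

```bash
cat >> m.py <<'E'
def onplane(px,s,z,n='wrist'):
    c=imaging.get_calibration(n); px=np.asarray(px,float)
    x=(px[:,0]-c['cx'])/c['fx']; y=(px[:,1]-c['cy'])/c['fy']
    th=np.hypot(x,y); k=np.where(th>1e-9,np.tan(th)/np.maximum(th,1e-9),1)
    H=np.array(c['hand_eye']); Rt=R.from_euler('xyz',s['eef_rot'],degrees=True).as_matrix()
    D=np.stack([x*k,y*k,np.ones_like(x)],-1)@H[:3,:3].T@Rt.T
    O=Rt@H[:3,3]+np.array(s['tcp_pos'])
    return O+D*((z-O[2])/D[:,2])[:,None]
def ring(s,im,W,z=.128):
    c=cols(im); m=(box(W,[.45,-.32,.112],[.545,-.08,.134])&c['yellow']).astype(np.uint8)
    cs,h=cv2.findContours(m,cv2.RETR_CCOMP,cv2.CHAIN_APPROX_NONE)
    o=max(range(len(cs)),key=lambda i:len(cs[i]) if h[0][i][3]<0 else 0)
    P=onplane(cs[o][:,0],s,z); P=P[P[:,0]<.54]; out=[circ(P)]
    for i in range(len(cs)):
        if h[0][i][3]==o and len(cs[i])>15: out.append(circ(onplane(cs[i][:,0],s,z)))
    return out
E
python3 - <<'E'
from m import *
s,im,d=cap('wrist'); W=world('wrist',d,s); c=cols(im)
for q in ring(s,im,W): print((q*1000).round(2))
rl=W[box(W,[.565,-.30,.112],[.61,-.10,.125])&c['grey']]
print(len(rl),cv2.minAreaRect((rl[:,:2]*1000).astype(np.float32)),np.median(rl[:,2]))
bs=W[box(W,[.5,-.32,.003],[.66,-.08,.02])&c['grey']]
print(len(bs),np.percentile(bs,[1,99],0).round(4).tolist())
E
python3 -m handwheel '[[0,0.5,5,0,0],[0,1,10,0,0],[0,1.5,15,0,0],[0,2,20,0,0],[0,3,25,0,0],[0,4,30,0,0],[0,4,34,0,0],[0,4,37,0,0]]';python3 -m handwheel '[[0,0,2.5,-3,0],[0,0,2.5,-5,0],[0,0,2.5,-5,0],[0,0,2.5,-5,0]]'
python3 - <<'E'
from m import *
s,im,d=cap('wrist','w2'); W=world('wrist',d,s); c=cols(im)
print(s['tcp_pos'],s['eef_rot'])
m=box(W,[.5,.13,.105],[.66,.27,.16])
for k in ('red','blue','grey'):
    p=W[m&c[k]]; print(k,len(p),p.mean(0).round(4),np.percentile(p,[2,98],0).round(4).tolist())
g=W[m&c['grey']&(W[...,2]>.138)]; print(len(g),cv2.minAreaRect((g[:,:2]*1000).astype(np.float32)),np.median(g,0))
A=np.c_[g[:,:2]-g[:,:2].mean(0),np.ones(len(g))]; print(np.linalg.lstsq(A,g[:,2],rcond=None)[0])
t=W[box(W,[.5,.1,.06],[.66,.3,.07])&c['grey']]
print('tidy',len(t),cv2.minAreaRect((t[:,:2]*1000).astype(np.float32)))
E
```

```text
[ 522.16 -197.46   29.13]
[ 521.9  -197.77   11.76]
1475 ((578.4246826171875, -203.90972900390625), (165.9671173095703, 15.0370454788208), 88.52983856201172) 0.11781597327793339
2089 [[0.5487, -0.285, 0.0079], [0.6082, -0.1205, 0.0151]]
time_s: 3.65
tcp_pos: [0.5417, 0.1737, 0.2965]
eef_rot: [-180.0, -0.0, 180.0]
contact_force: [-0.6, -0.2, 0.4]
gripper_width: 0.0872
gripper_force: 0.0
time_s: 4.15
tcp_pos: [0.5422, 0.1973, 0.2477]
eef_rot: [180.0, 0.1, 179.9]
contact_force: [0.3, -0.2, -0.1]
gripper_width: 0.0876
gripper_force: 0.0
[0.54221994 0.19725482 0.24765079] [1.79981096e+02 6.97415787e-02 1.79945389e+02]
red 366 [0.6026 0.1994 0.1392] [[0.5951, 0.1872, 0.1331], [0.6101, 0.212, 0.1426]]
blue 711 [0.5384 0.2021 0.1378] [[0.5309, 0.1905, 0.122], [0.5504, 0.2144, 0.1426]]
grey 1453 [0.5701 0.2003 0.1449] [[0.5527, 0.1872, 0.1319], [0.5911, 0.2137, 0.1472]]
1390 ((573.6217651367188, 200.60984802246094), (27.795669555664062, 42.28040313720703), 89.43461608886719) [0.57031759 0.20064882 0.14573341]
[0.02620961 0.00656402 0.14547655]
tidy 7764 ((574.1337280273438, 199.91726684570312), (130.3311309814453, 101.35445404052734), 88.36468505859375)
```

View pics/w2.png

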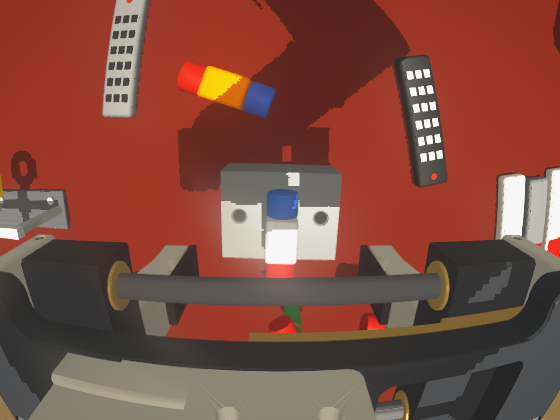

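The close view confirms it: this is the aluminium head with blue at (283,204) and red at (281,268), in the grey block. The neighbours are orange and green. I'll descend and grasp.

```bash
python3 -m handwheel '[[0,1.5,0.2,0,-1],[0,3,0.3,0,-2.2],[0,3,0.3,-3,-2.2],[0,3,0.3,-6,-2.2],[0,3,0.3,-9,-2.2],[0,3,0.3,-11.5,-2.2],[0,3,0.3,-13.1,-2.2],[0,3,0.3,-13.1,-2.2]]'; python3 -m handwheel '[[0.5,0,0,0,0],[0.6,0,0,0,0],[0.75,0,0,0,0],[1,0,0,0,0],[1,0,0,0,0],[1,0,0,0,0],[1,0,0,0,0],[1,0,0,0,0]]' 8; python3 -m handwheel '[[1,0,0,0,0],[1,0,0,0,0],[1,0,0,0,0],[1,0,0,0,0]]' 25
```

```text
time_s: 5.2
tcp_pos: [0.5716, 0.2004, 0.1145]
eef_rot: [-179.9, -0.1, 177.8]
contact_force: [0.4, 0.4, -0.2]
gripper_width: 0.0874
gripper_force: 0.0
time_s: 6.2
tcp_pos: [0.5715, 0.2007, 0.1156]
eef_rot: [-180.0, -0.0, 177.8]
contact_force: [-0.4, 0.1, -0.2]
gripper_width: 0.0281
gripper_force: 8.0
time_s: 6.7
tcp_pos: [0.5716, 0.2007, 0.1156]
eef_rot: [-180.0, -0.0, 177.8]
contact_force: [0.0, -1.3, 0.1]
gripper_width: 0.0281
gripper_force: 25.0
```

```bash
python3 -m handwheel '[[1,0,0,1,0],[1,0,0,3,0],[1,0,0,6,0],[1,0,0,10,0],[1,0,0,14,0],[1,0,0,17,0],[1,0,0,18,0],[1,0,0,18,0]]';  python3 -m handwheel '[[1,-0.5,-3,0,0],[1,-1.5,-8,0,0],[1,-2.5,-13,0,0],[1,-3.5,-18,0,0],[1,-4.5,-23,0,0],[1,-5,-27,0,0],[1,-5,-30,0,0],[1,-5,-30,0,0]]'
python3 - <<'E'
from m import *
for n in ('scene','side'):
    s,im,d=cap(n,n+'3'); W=world(n,d); t=s['tcp_pos']
    print(t,s['eef_rot'],s['contact_force'],s['gripper_width'])
    reg=box(W,[t[0]-.07,t[1]-.05,t[2]-.125],[t[0]+.07,t[1]+.05,t[2]-.012])
    p=W[reg]
    for z in np.arange(-.12,-.01,.01):
        q=p[(p[:,2]>t[2]+z)&(p[:,2]<t[2]+z+.01)]
        if len(q)>4: print(n,round(z,2),len(q),((np.median(q,0)-t)*1000).round(1),((q.min(0)-t)*1000).round(1)[:2],((q.max(0)-t)*1000).round(1)[:2])
a=cv2.imread('pics/scene3.png');b=cv2.imread('pics/side3.png')
def crop(n,im,t):
    c=imaging.get_calibration(n);u,_=cv2.projectPoints(np.array([t]),np.array(c['rvec']),np.array(c['tvec']),np.array([[c['fx'],0,c['cx']],[0,c['fy'],c['cy']],[0,0,1.]]),None);u=u.ravel().astype(int);print(n,u)
    x=max(0,min(u[0]-60,440));y=max(0,min(u[1]-50,260));return cv2.resize(im[y:y+160,x:x+120],None,fx=3.3,fy=3.3,interpolation=cv2.INTER_CUBIC)
cv2.imwrite('pics/c3.png',np.hstack([crop('scene',a,t),crop('side',b,t)]))
E
```

```text
time_s: 7.7
tcp_pos: [0.5714, 0.2009, 0.2954]
eef_rot: [180.0, -0.0, 177.8]
contact_force: [0.2, -0.8, -4.0]
gripper_width: 0.0278
gripper_force: 25.0
time_s: 8.7
tcp_pos: [0.52, -0.1017, 0.2941]
eef_rot: [-180.0, -0.2, 177.6]
contact_force: [-0.8, 0.0, -2.1]
gripper_width: 0.0281
gripper_force: 25.0
[ 0.52002122 -0.10165454  0.29408639] [-1.79975958e+02 -1.50524545e-01  1.77607601e+02] [-0.78904245  0.04840679 -2.06420005] 0.028061263519681783
scene -0.11 24 [   8.8   -3.1 -101.6] [  1.1 -12.1] [12.1  5. ]
scene -0.1 77 [  9.5  -2.6 -94.7] [ -0.8 -11.9] [12.5  9.5]
scene -0.09 75 [  9.4  -4.2 -84.3] [  0.1 -11.6] [14.   9.5]
scene -0.08 80 [  9.3  -2.4 -74.9] [  0.9 -11.8] [12.2  9.2]
scene -0.07 83 [  9.2  -3.1 -64.5] [  0.4 -11.7] [13.   9.8]
scene -0.06 84 [  9.6  -3.4 -54.5] [ -0.6 -11.6] [12.6  9.8]
scene -0.05 85 [  9.7  -3.  -44.6] [  0.8 -11.9] [12.5  9.3]
scene -0.04 84 [  9.4  -2.6 -35.2] [ -2.4 -11.6] [13.9  9.6]
scene -0.03 93 [  9.8  -3.1 -25.2] [  1.5 -11.7] [13.1  9.8]
scene -0.02 56 [  9.4  -5.6 -17.1] [  0.7 -11.6] [12.7  7.2]
[ 0.52029696 -0.10067854  0.29419685] [-1.79993773e+02 -1.33493301e-01  1.77644800e+02] [ 0.43004298  0.04991574 -2.6636582 ] 0.028007498319639033
side -0.11 16 [  -0.4    8.6 -101.1] [-8.6  1.9] [11.5 11.5]
side -0.1 43 [  0.2   9.3 -94.9] [-9.5  0.3] [12.1 12.4]
side -0.09 44 [ -1.1   8.7 -85.5] [-9.6  1.5] [10.4 12.8]
side -0.08 52 [  0.3   9.3 -75.3] [-9.5  1.2] [11.9 12.4]
side -0.07 51 [  0.7   9.  -65. ] [-9.3  0.1] [12.1 12.6]
side -0.06 52 [ -0.3   8.8 -55.4] [-9.3  0.5] [11.2 12.4]
side -0.05 55 [  0.6   9.  -45.2] [-9.2  0.9] [12.  13.4]
side -0.04 55 [ -0.1   9.4 -34.3] [-9.1 -0.2] [10.5 13.6]
side -0.03 60 [  1.    9.6 -24.5] [-9.2  2.4] [12.4 13.5]
side -0.02 43 [ -0.5   9.2 -15.8] [-9.4  2.7] [10.2 13.4]
scene [163 123]
side [326  56]
```

View pics/c3.png

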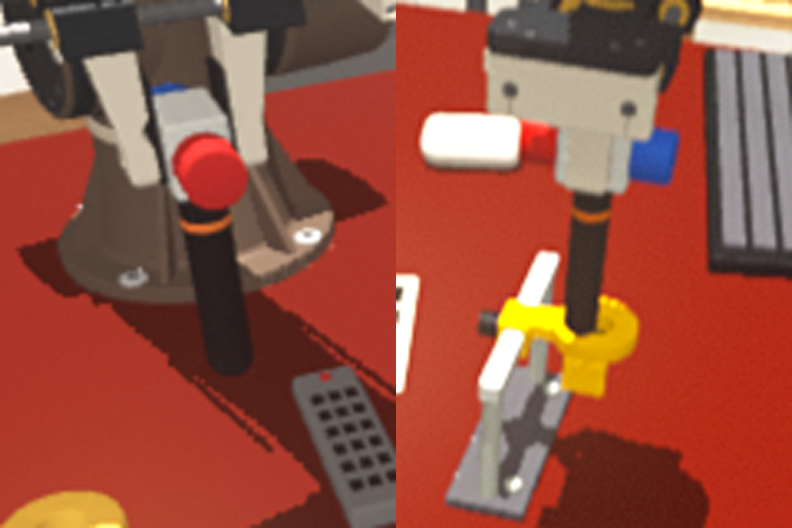

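The mallet is held straight (handle vertical, tip at crop (235,360)). I'll measure ring and handle in the same fixed cameras.

```bash
cat >> m.py <<'E'
def plane_s(n,px,z):
    c=imaging.get_calibration(n); px=np.asarray(px,float)
    D=np.stack([(px[:,0]-c['cx'])/c['fx'],(px[:,1]-c['cy'])/c['fy'],np.ones(len(px))],-1)
    Rm=cv2.Rodrigues(np.array(c['rvec'],float))[0]; O=-Rm.T@np.array(c['tvec']).ravel(); D=D@Rm
    return O+D*((z-O[2])/D[:,2])[:,None]
E
python3 - <<'E'
from m import *
for n,bx in (('scene',(100,220,150,262)),('side',(305,90,345,118))):
    im=cv2.imread(f'pics/{n}0.png')[:,:,::-1].copy(); m=cols(im)['yellow'].astype(np.uint8)
    cs,h=cv2.findContours(m,cv2.RETR_CCOMP,cv2.CHAIN_APPROX_NONE)
    for i,cc in enumerate(cs):
        P=plane_s(n,cc[:,0],.128)
        if abs(P[:,1].mean()+.2)<.06 and abs(P[:,0].mean()-.54)<.06 and len(cc)>12:
            hole=h[0][i][3]>=0; print(n,'hole' if hole else 'outer',len(cc),(P[:,:2].min(0)*1000).round(1),(P[:,:2].max(0)*1000).round(1),(circ(P)*1000).round(1))
    c=imaging.get_calibration(n); Rm=cv2.Rodrigues(np.array(c['rvec'],float))[0]; print('cam at',(-Rm.T@np.array(c['tvec']).ravel()).round(2))
E
```

```text
scene outer 29 [ 545.4 -229.1] [ 581.3 -224.6] [ 566.6 -347.   120.8]
scene outer 30 [ 547.1 -178.2] [ 582.6 -171.2] [591.7  32.2 208.9]
scene outer 41 [ 510.8 -212.9] [ 539.7 -186. ] [ 525.2 -199.4   13.3]
scene hole 34 [ 515.5 -211.5] [ 538.9 -189.6] [ 529.1 -201.3    9.3]
scene outer 167 [ 494.9 -228.5] [ 588.6 -169.8] [ 535.6 -200.3   37.1]
scene hole 86 [ 495.7 -228.5] [ 555.  -170.4] [ 525.5 -199.2   28.6]
cam at [ 1.09 -0.22  0.55]
side outer 126 [ 493.4 -226.2] [ 589.4 -117.5] [ 532.  -179.6   43.3]
cam at [0.43 0.55 0.65]
```

```bash
python3 -m handwheel '[[1,0.1,-3,0,0],[1,0.2,-6,0,0],[1,0.3,-9,0,0],[1,0.3,-9.7,0,0],[1,0.3,-9.7,-2,0],[1,0.3,-9.7,-4,0],[1,0.3,-9.7,-4.9,0],[1,0.3,-9.7,-4.9,0]]'
python3 - <<'E'
from m import *
out=[]
for n in ('scene','side'):
    s,im,d=cap(n,n+'4'); W=world(n,d); t=s['tcp_pos']
    p=W[box(W,[t[0]-.03,t[1]-.03,t[2]-.10],[t[0]+.03,t[1]+.03,t[2]-.012])]
    q=(p-t)*1000
    # cylinder radius 11: fit axis by visible surface
    f=lambda a:np.hypot(q[:,0]-a[0]-a[2]*(q[:,2]+60)/100,q[:,1]-a[1]-a[3]*(q[:,2]+60)/100)-11
    print(n,t.round(4),s['contact_force'].round(1),len(q),'axis off',least_squares(f,[0,0,0,0],loss='soft_l1',f_scale=1).x.round(2),np.percentile(q,[1,99],0).round(1).tolist())
    c=imaging.get_calibration(n);u,_=cv2.projectPoints(np.array([[t[0],t[1],.13]]),np.array(c['rvec']),np.array(c['tvec']),np.array([[c['fx'],0,c['cx']],[0,c['fy'],c['cy']],[0,0,1.]]),None);u=u.ravel().astype(int)
    y=W[box(W,[.47,-.26,.122],[.545,-.14,.134])&cols(im)['yellow']]
    e=(y-t)*1000; print('ring outer rel tcp',np.percentile(e,[1,99],0).round(1).tolist())
    x0=max(0,min(u[0]-40,480));y0=max(0,min(u[1]-60,320));print(x0,y0)
    out.append(cv2.resize(im[y0:y0+100,x0:x0+80,::-1],None,fx=5,fy=5,interpolation=cv2.INTER_CUBIC))
cv2.imwrite('pics/c4.png',np.hstack(out))
E
```

```text
time_s: 9.8
tcp_pos: [0.5243, -0.1957, 0.2461]
eef_rot: [-180.0, -0.1, 177.8]
contact_force: [-0.2, -0.5, -1.6]
gripper_width: 0.0277
gripper_force: 25.0
scene [ 0.5243 -0.1957  0.2461] [-0.2 -0.5 -1.6] 697 axis off [ 0.37 -0.63  0.04  0.14] [[1.2, -11.5, -98.7], [13.0, 9.9, -19.7]]
ring outer rel tcp [[-11.5, -30.8, -123.9], [20.4, 9.5, -118.0]]
82 170
side [ 0.5248 -0.1959  0.2469] [ 0.1  0.5 -3.1] 362 axis off [1.61 0.05 0.58 0.01] [[-9.1, 1.9, -98.7], [12.2, 13.1, -13.5]]
ring outer rel tcp [[-28.8, -21.4, -124.7], [19.6, 28.6, -117.6]]
285 42
```

View pics/c4.png

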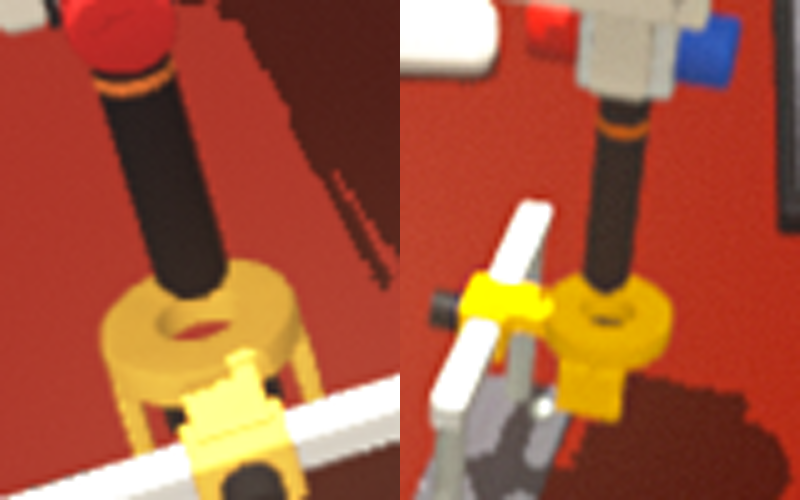

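```bash
python3 -m handwheel '[[1,-0.05,-0.22,0,0],[1,-0.05,-0.22,-0.4,0],[1,-0.05,-0.22,-0.8,0],[1,-0.05,-0.22,-1,0],[1,-0.05,-0.22,-1.2,0],[1,-0.05,-0.22,-1.4,0],[1,-0.05,-0.22,-1.5,0]]'; python3 -c "
from h import *
print(get_state()['contact_force'],get_state()['moment'])"; python3 -m handwheel '[[1,0,0,-0.1,0],[1,0,0,-0.2,0]]'; python3 -c "
from h import *
print(get_state()['contact_force'],get_state()['moment'])"
```

```text
time_s: 10.78
tcp_pos: [0.524, -0.1984, 0.2314]
eef_rot: [180.0, -0.0, 177.8]
contact_force: [0.1, -0.4, -2.3]
gripper_width: 0.028
gripper_force: 25.0
[ 0.0863205  -0.37835998 -2.31049999] [-0.04570857  0.03189525  0.03528345]
time_s: 11.02
tcp_pos: [0.5241, -0.1984, 0.2296]
eef_rot: [-180.0, 0.0, 177.8]
contact_force: [-0.2, 0.4, -1.7]
gripper_width: 0.028
gripper_force: 25.0
[-0.15790819  0.41949073 -1.66036261] [-0.04047739 -0.02433938  0.00122606]
```

```bash
for i in 1; do python3 -m handwheel '[[1,0,0,-0.1,0],[1,0,0,-0.2,0],[1,0,0,-0.3,0]]'; done; python3 -c "
from h import *
print(get_state()['contact_force'],get_state()['moment'])"
```

```text
time_s: 11.4
tcp_pos: [0.524, -0.1984, 0.2265]
eef_rot: [-180.0, -0.0, 177.8]
contact_force: [-0.2, -0.3, -2.0]
gripper_width: 0.028
gripper_force: 25.0
[-0.16657144 -0.25413192 -2.02175671] [0.00016089 0.13139206 0.00136163]
```

```bash
python3 -m handwheel '[[1,0,0,-0.1,0],[1,0,0,-0.2,0],[1,0,0,-0.3,0],[1,0,0,-0.4,0],[1,0,0,-0.5,0],[1,0,0,-0.5,0]]'; python3 -c "
from h import *
print(get_state()['contact_force'],get_state()['moment'])"
```

```text
time_s: 12.15
tcp_pos: [0.524, -0.1984, 0.2214]
eef_rot: [180.0, -0.0, 177.8]
contact_force: [-0.5, 0.8, -2.8]
gripper_width: 0.0281
gripper_force: 25.0
[-0.54198267  0.78091793 -2.84157502] [-0.02853584  0.21527513 -0.02891286]
```

```bash
cat > f.py <<'E'
from h import *
a=[]
for i in range(4):
    s=get_state(); a.append(np.r_[s['contact_force'],s['moment']*1]); imaging.capture('side') if i<3 else 0
print('F,M',np.mean(a,0).round(2),s['tcp_pos'].round(4))
E
python3 f.py; python3 -m handwheel '[[1,-0.03,0,0,0],[1,-0.05,0,0,0],[1,-0.05,0,0,0]]' >/dev/null; python3 f.py
```

```text
F,M [-0.76  0.12 -2.96 -0.04  0.25 -0.02] [ 0.524  -0.1984  0.2215]
F,M [-0.1  -0.2  -2.86 -0.02 -0.02 -0.02] [ 0.5237 -0.1984  0.2217]
```

```bash
python3 -m handwheel '[[1,-0.05,0,0,0],[1,-0.09,0,0,0],[1,-0.09,0,-0.1,0],[1,-0.09,0,-0.2,0],[1,-0.09,0,-0.3,0],[1,-0.09,0,-0.4,0],[1,-0.09,0,-0.4,0]]' >/dev/null; python3 f.py; python3 -m handwheel '[[1,0,0,-0.1,0],[1,0,0,-0.2,0],[1,0,0,-0.2,0]]' >/dev/null; python3 f.py
```

```text
F,M [-0.3  -0.37 -2.39  0.   -0.02 -0.02] [ 0.5227 -0.1984  0.2176]
F,M [-0.26 -0.14 -2.55 -0.02 -0.01  0.01] [ 0.5227 -0.1984  0.2156]
```

Tip is 18 mm below the ring top with no side load. Next come the pads, in 1 mm steps.

```bash
python3 -m handwheel '[[1,0,0,-0.1,0],[1,0,0,-0.2,0],[1,0,0,-0.2,0]]' >/dev/null; python3 f.py; python3 -m handwheel '[[1,0,0,-0.1,0],[1,0,0,-0.2,0],[1,0,0,-0.2,0]]' >/dev/null; python3 f.py;  python3 -m handwheel '[[1,0,0,-0.1,0],[1,0,0,-0.2,0],[1,0,0,-0.2,0]]' >/dev/null; python3 f.py
```

```text
F,M [ 0.16  0.48 -2.42  0.32 -0.05  0.02] [ 0.5227 -0.1983  0.2136]
F,M [-0.07  3.31  3.91  1.44  0.26 -0.03] [ 0.523  -0.1984  0.212 ]
F,M [-1.75  2.98  9.14  1.47  0.55  0.02] [ 0.5233 -0.1987  0.2107]
```

```bash
python3 -m handwheel '[[1,-0.02,0.05,0,0],[1,-0.04,0.1,0,0],[1,-0.04,0.1,0,0],[1,-0.04,0.1,0,0]]' >/dev/null; python3 f.py; python3 -m handwheel '[[1,0,0,-0.1,0],[1,0,0,-0.2,0],[1,0,0,-0.2,0]]' >/dev/null; python3 f.py
```

```text
F,M [ 0.02  0.97  7.76  0.42  0.16 -0.02] [ 0.5231 -0.1981  0.2108]
F,M [ 2.76 -0.2   2.47 -0.25 -1.37  0.02] [ 0.523  -0.1978  0.2079]
```

```bash
python3 -m handwheel '[[1,0.03,0,0,0],[1,0.05,0,0,0],[1,0.05,0,0,0]]' >/dev/null; python3 f.py; python3 -m handwheel '[[1,0,0,-0.1,0],[1,0,0,-0.2,0],[1,0,0,-0.3,0],[1,0,0,-0.3,0]]' >/dev/null; python3 f.py
```

```text
F,M [ 2.51 -1.63  2.75 -0.69 -1.45 -0.  ] [ 0.5229 -0.1976  0.2077]
F,M [ 0.88 -1.9   3.64 -0.82 -0.54 -0.01] [ 0.5223 -0.1975  0.2043]
```

```bash
python3 -m handwheel '[[1,0.02,-0.03,-0.1,0],[1,0.02,-0.05,-0.2,0],[1,0.02,-0.05,-0.3,0],[1,0.02,-0.05,-0.4,0],[1,0.02,-0.05,-0.4,0]]' >/dev/null; python3 f.py; python3 -m handwheel '[[1,0,0,-0.1,0],[1,0,0,-0.2,0],[1,0,0,-0.3,0],[1,0,0,-0.4,0],[1,0,0,-0.5,0],[1,0,0,-0.5,0]]' >/dev/null; python3 f.py
```

```text
F,M [ 0.27 -1.01  3.8  -0.37 -0.04  0.  ] [ 0.5225 -0.1978  0.2004]
F,M [ 0.12 -0.85  5.16 -0.29 -0.03 -0.  ] [ 0.5228 -0.1978  0.1955]
```

```bash
for k in 1; do python3 -m handwheel '[[1,0,0,-0.15,0],[1,0,0,-0.3,0],[1,0,0,-0.45,0],[1,0,0,-0.6,0],[1,0,0,-0.75,0],[1,0,0,-0.9,0],[1,0,0,-1,0]]' >/dev/null; python3 f.py; done; python3 -m handwheel '[[1,0,0,-0.15,0],[1,0,0,-0.3,0],[1,0,0,-0.45,0],[1,0,0,-0.6,0],[1,0,0,-0.75,0],[1,0,0,-0.9,0],[1,0,0,-1,0]]' >/dev/null; python3 f.py
```

```text
F,M [ 0.03 -0.22  5.2  -0.25 -0.09 -0.02] [ 0.523  -0.1979  0.1856]
F,M [ 0.29 -1.06  5.07 -0.27 -0.11  0.01] [ 0.5231 -0.1979  0.1756]
```

```bash
python3 -m handwheel '[[1,0,0,-0.15,0],[1,0,0,-0.3,0],[1,0,0,-0.45,0],[1,0,0,-0.6,0],[1,0,0,-0.75,0],[1,0,0,-0.9,0],[1,0,0,-1.05,0],[1,0,0,-1.2,0]]' >/dev/null; python3 f.py;  python3 -m handwheel '[[1,0,0,-0.15,0],[1,0,0,-0.3,0],[1,0,0,-0.45,0],[1,0,0,-0.6,0],[1,0,0,-0.75,0],[1,0,0,-0.9,0],[1,0,0,-1.05,0],[1,0,0,-1.2,0]]' >/dev/null; python3 f.py;  python3 -m handwheel '[[1,0,0,-0.15,0],[1,0,0,-0.3,0],[1,0,0,-0.45,0],[1,0,0,-0.6,0],[1,0,0,-0.6,0]]' >/dev/null; python3 f.py
```

```text
F,M [ 0.37 -0.51  4.97 -0.28 -0.18 -0.  ] [ 0.523  -0.1979  0.1635]
F,M [ 0.42 -1.    4.83 -0.31 -0.19 -0.02] [ 0.523  -0.1979  0.1515]
F,M [ 1.21 -0.97  3.93 -0.32 -0.32  0.03] [ 0.523  -0.1979  0.1455]
```

```bash
python3 -m handwheel '[[1,0,0,-0.15,0],[1,0,0,-0.3,0],[1,0,0,-0.45,0],[1,0,0,-0.6,0],[1,0,0,-0.7,0],[1,0,0,-0.7,0]]' >/dev/null; python3 f.py;  python3 -m handwheel '[[1,0,0,-0.1,0],[1,0,0,-0.2,0],[1,0,0,-0.2,0]]' >/dev/null; python3 f.py; python3 -m handwheel '[[1,0,0,-0.1,0],[1,0,0,-0.1,0]]' >/dev/null; python3 f.py
```

```text
F,M [ 0.65 -0.25  5.23 -0.29 -0.22  0.02] [ 0.523  -0.1979  0.1386]
F,M [ 0.12 -0.64  4.8  -0.29 -0.18  0.02] [ 0.523  -0.1979  0.1366]
F,M [ 0.36 -0.48  5.2  -0.29 -0.19  0.  ] [ 0.523  -0.1979  0.1356]
```

```bash
for i in 1; do python3 -m handwheel '[[1,0,0,-0.05,0],[1,0,0,-0.1,0],[1,0,0,-0.1,0]]' >/dev/null; python3 f.py; done; python3 -m handwheel '[[1,0,0,-0.05,0],[1,0,0,-0.05,0]]' >/dev/null; python3 f.py
```

```text
F,M [ 0.34 -0.55  5.45 -0.25 -0.12  0.02] [ 0.523  -0.1979  0.1346]
F,M [ 0.34 -0.66  5.68 -0.25 -0.12  0.02] [ 0.523  -0.1979  0.1342]
```

```bash
python3 -m handwheel '[[1,0,0,-0.05,0],[1,0,0,-0.05,0]]' >/dev/null; python3 f.py
```

```text
F,M [ 0.22 -0.59  5.91 -0.26 -0.1  -0.01] [ 0.523  -0.1979  0.1336]
```

```bash
python3 -m handwheel '[[1,0,0,-0.05,0],[1,0,0,-0.05,0]]' >/dev/null; python3 f.py;python3 -m handwheel '[[1,0,0,-0.05,0],[1,0,0,-0.05,0]]' >/dev/null; python3 f.py
```

```text
F,M [-0.96 -0.2   7.55 -0.03  0.21 -0.  ] [ 0.523  -0.198   0.1335]
F,M [-1.91  0.59 11.74  0.31  0.73 -0.02] [ 0.523  -0.198   0.1334]
```

Landed: the TCP has stopped and the force is rising. I'll check the seating before letting go.

```bash
cat > v.py <<'E'
from m import *
import sys
out=[]
for n in ('scene','side'):
    s,im,d=cap(n); W=world(n,d); t=np.array([.523,-.198,.135])
    c=cols(im); bx=box(W,[.46,-.235,.126],[.60,-.16,.19])
    for k in ('red','blue'):
        p=W[bx&c[k]]
        if len(p)>10: print(n,k,len(p),p.mean(0).round(4),'z',np.percentile(p[:,2],[2,98]).round(4))
    cb=imaging.get_calibration(n);u,_=cv2.projectPoints(np.array([t]),np.array(cb['rvec']),np.array(cb['tvec']),np.array([[cb['fx'],0,cb['cx']],[0,cb['fy'],cb['cy']],[0,0,1.]]),None);u=u.ravel().astype(int)
    x0=max(0,min(u[0]-40,480));y0=max(0,min(u[1]-50,320))
    out.append(cv2.resize(im[y0:y0+100,x0:x0+80,::-1],None,fx=5,fy=5,interpolation=cv2.INTER_CUBIC))
cv2.imwrite('pics/%s.png'%sys.argv[1],np.hstack(out))
E
python3 v.py c5
```

```text
scene red 346 [ 0.5606 -0.2006  0.1515] z [0.1356 0.1782]
scene blue 50 [ 0.491  -0.1982  0.1581] z [0.1549 0.1603]
side red 18 [ 0.5544 -0.1857  0.1422] z [0.1383 0.1454]
side blue 63 [ 0.4896 -0.186   0.1506] z [0.1399 0.1598]
```

View pics/c5.png

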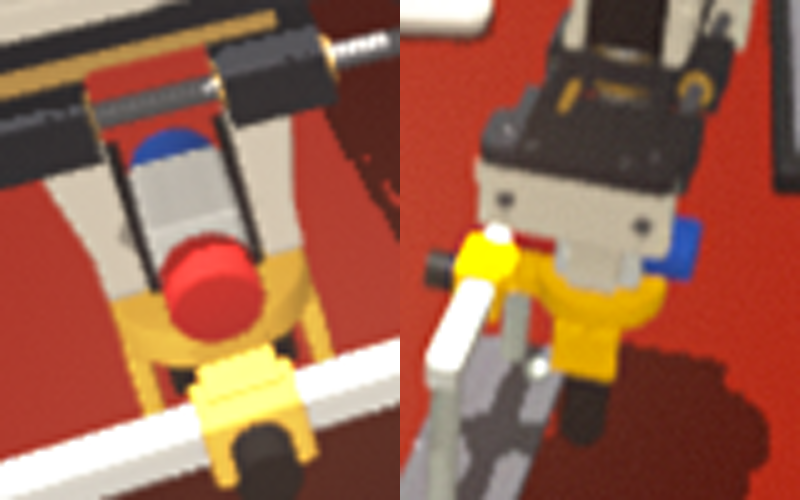

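Head appears to rest on the ring, handle through the pads (side crop (585,410)). Release, rise and check.

```bash
python3 -m handwheel '[[0.6,0,0,0,0],[0.5,0,0,0,0],[0.5,0,0,0.1,0],[0.5,0,0,0.5,0],[0.5,0,0,2,0],[0.5,0,0,5,0],[0.5,0,0,8,0],[0.5,0,0,8,0]]'; python3 -m handwheel '[[0.3,-4,0,3,0],[0,-8,0,6,0],[0,-8,0,6,0]]'
python3 v.py c6
python3 - <<'E'
from m import *
for n in ('wrist','scene','side'):
    s,im,d=cap(n); W=world(n,d,s)
    g=W[box(W,[.49,-.225,.155],[.56,-.17,.18])&cols(im)['grey']]
    if len(g)<30: print(n,len(g)); continue
    A=np.c_[g[:,:2]-g[:,:2].mean(0),np.ones(len(g))]
    f=least_squares(lambda a:A@a-g[:,2],[0,0,.164],loss='soft_l1',f_scale=.001).x
    print(n,len(g),'slope',f.round(3),np.median(g,0).round(4),np.percentile(g,[2,98],0).round(4).tolist())
    y=W[box(W,[.49,-.24,.122],[.56,-.15,.134])&cols(im)['yellow']]; print('ring z',len(y),np.percentile(y[:,2],[50,90]).round(4))
E
```

```text
time_s: 30.15
tcp_pos: [0.5246, -0.1983, 0.2164]
eef_rot: [-180.0, 0.3, 177.8]
contact_force: [-0.5, 0.7, -0.6]
gripper_width: 0.0434
gripper_force: 0.0
time_s: 30.52
tcp_pos: [0.442, -0.1982, 0.2757]
eef_rot: [-180.0, 0.3, 177.8]
contact_force: [-0.2, -0.5, 0.7]
gripper_width: 0.0682
gripper_force: 0.0
scene red 334 [ 0.5616 -0.2008  0.1509] z [0.1359 0.1602]
scene blue 49 [ 0.49   -0.1975  0.1581] z [0.1548 0.1606]
side red 93 [ 0.5548 -0.1896  0.1519] z [0.1376 0.1602]
side blue 108 [ 0.4931 -0.1874  0.1521] z [0.1402 0.1598]
wrist 308 slope [0.025 0.006 0.163] [ 0.5071 -0.1967  0.1631] [[0.5043, -0.2096, 0.1569], [0.5442, -0.1838, 0.165]]
ring z 588 [0.1279 0.1288]
scene 323 slope [-0.035  0.013  0.163] [ 0.5297 -0.1991  0.1633] [[0.5064, -0.212, 0.1564], [0.5448, -0.186, 0.1649]]
ring z 111 [0.1269 0.1283]
side 179 slope [-0.002 -0.144  0.162] [ 0.5244 -0.1908  0.1631] [[0.5054, -0.2088, 0.1556], [0.5437, -0.1816, 0.1652]]
ring z 162 [0.1269 0.1284]
```

View pics/c6.png

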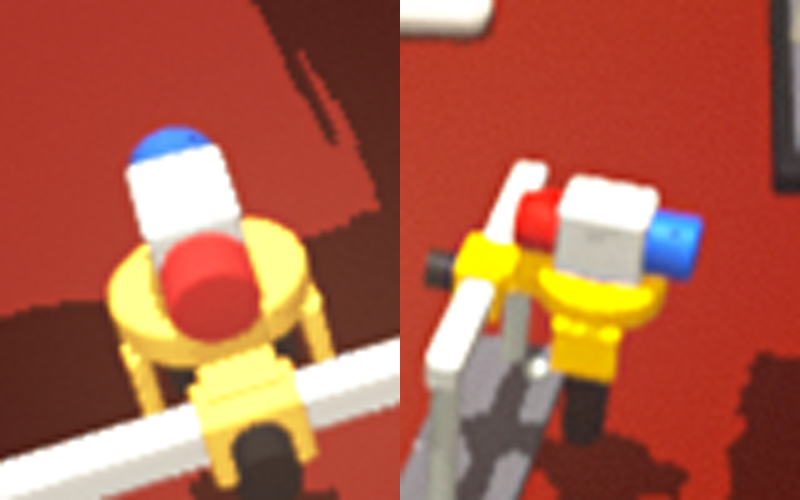

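Head top is at 0.164 m, red and blue faces are level, and the mallet sits flat on the ring with the gripper clear. Handing in.

```bash
python3 -c "
from plant import r
print(r.close_job())"
```

```text
the job is handed in; nothing more can be done
None
```

The mallet is out of the grey block and seated in the yellow ring, head level and about flush on the ring top in the last camera check. It is released with the gripper clear, and the job is handed in; no verdict came back.

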